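# Draw out the spray boom to its mark and hold it

### The job

The painted model part sits on the end of a spring-return telescoping boom: turn the wing nut on the sleeve a quarter turn anticlockwise until its wings lie along the boom, then pinch the boom's upright grip so that the lock button in its side is squeezed right in, and draw the boom out until its pointer is level with the blade of the clip set on the scale. Keep the grip squeezed and hold the boom there, still, because the spring pulls it back: finish while holding. Do not touch the painted part, and leave the other things on the bench where they are.

Things in the scene. Friction and masses are not known exactly. Their poses are not given: they have to be found in the camera images.
- stand: boom holder, fixed: steel base 410 x 110 x 12 mm, sleeve 150 long, 28 x 28 mm (top 99 mm above the bench), scale plate on the -y side of the boom (top at 94 mm). Origin on the bench under the sleeve's mouth; x: the way the boom draws out (level); y: level, across; z up. Base from x = -170 to +240 mm. Stands elsewhere each time
- nut_wings (a point): centre of the wings of the captive wing nut on top of the sleeve, 124 mm above the bench, 70 mm behind the sleeve's mouth. The wings are one upright plate 36 long, 10 thick, 24 mm tall (112 to 136 mm above the bench) on a 10 mm stem; sleeve top below at 99 mm. Turns with the nut: y along the wings, x through their thickness, z up (turning axis)
- wing_nut (a joint): turn of the wing nut, rad: 0 = wings across the boom (boom locked), growing anticlockwise from above, 1.57 = wings along the boom, stop at 1.6. Starts at 0 to 0.2. The boom is free of it above about 0.8, but it is to be turned until the wings lie along the boom (at least 1.15). Light friction (0.05 N m); stays where it is left
- grip (a point): where to pinch the boom's grip, an upright block 26 x 26 mm, 106 to 146 mm above the bench, moving with the boom. Site 128 mm above the bench, midway between the block's +y face and the pressed button's face (14 mm each way). Axes as the stand's: pinch along y, one finger on the +y face, one on the button; 35 mm wide, 28 mm with the button in. Scale plate below at 94 mm
- button_face (a point): centre of the face of the round lock button (18 mm across) that stands 9 mm out of the -y side of the grip, 128 mm above the bench; moves with boom and button
- lock_button (a joint): how far the button is pressed in, m: 0 out, 0.007 fully in. Spring 3 N (out) to 7 N (in). Its pin blocks the boom until it is pressed about 0.005; once the boom has left home, the pin runs along the scale plate's edge
- boom (a joint): how far the boom is drawn out, m: 0 = home (locked, start), at most 0.130; grows along the stand's x axis. A return spring pulls it home with 3 N (home) to 4.6 N (fully out), and it slides with 0.4 N friction; it flies home if let go
- pointer (a point): tip of the pointer on the boom, 38 mm ahead of the grip's centre on the scale side, 98 mm above the bench; moves with the boom
- mark (a point): mark to reach: inner end of the thin dark blade of the steel saddle clip (12 mm wide) on the scale's outer edge, 98 mm above the bench. Axes as the stand's. Fixed, set elsewhere each time, 50 to 105 mm ahead of the pointer's start. Pointer is level with it when both have the same place along the stand's x (within 5 mm); it passes 6 mm beside the blade
- painted_part: grey model aircraft, 130 mm long, 160 mm span, at the end of the boom; origin at its centre, 200 mm ahead of the grip, 85 mm above the bench. Not to be touched
- paint_jar: bystander: small glass paint jar, 34 mm across, 45 mm tall; leave it alone; origin under its centre
- thinner_jar: bystander: white plastic jar, 44 mm across, 60 mm tall; leave it alone; origin under its centre
- file_tool: bystander: hand tool with a wooden handle, 160 mm long, lying; leave it alone; origin under its centre
- glue_bottle: bystander: white bottle, 36 mm across, 100 mm tall; leave it alone; origin under its centre
- spare_wing: bystander: loose grey model wing half, 130 x 42 x 8 mm, lying flat; leave it alone; origin under its centre
- parts_tub: bystander: clear open tub, 130 x 90 x 40 mm; leave it alone; origin under its centre

How it is judged (in metres and radians):
On the way, in this order (a step that is already met when the one before it is completed fails the run):
1. the wing nut is turned until its wings lie along the boom, the boom still home (value of joint wing_nut above 1.15 rad and value of joint boom below 0.006 m), for 0.1 s.
2. the fingers squeeze the lock button in with the boom still home (value of joint lock_button above 0.0045 m and value of joint boom below 0.006 m and contact force between the fingers and lock_button above 1 N), for 0.05 s.
3. the pointer is level with the mark and the boom is held still by its squeezed grip (value of joint wing_nut above 1.15 rad and x of pointer in the frame of mark between -0.005 and 0.005 m and contact force between the fingers and boom above 2 N and contact force between the fingers and lock_button above 1 N and velocity of joint boom between -0.01 and 0.01 m/s), for 0.3 s.
At the end, for the whole second after the job is handed in: The wing nut's wings lie along the boom (at least 1.15 rad), the pointer is within 5 mm of the mark along the boom, and the boom is held still there against its spring (below 10 mm/s) by fingers that press on the grip (over 2 N) and on its lock button (over 1 N) (all of step 3); the arm keeps its last pose, push and grip.
It fails at once if the painted part is touched (contact force between any of the fingers, the arm and painted_part above 0.3 N).
It fails at once if a bystander is moved by more than 25 mm (distance of any of paint_jar, thinner_jar, file_tool, glue_bottle, spare_wing, parts_tub from where it was at the start of the episode above 0.025 m).
It also fails if it takes over 48 s, if anything falls off the work surface, if the arm or the gripper's body presses on something with over 40 N, if the wrist force passes 120 N, or if a joint passes its speed limit or range.

### The arm

A 7-joint arm with a two-finger parallel gripper is mounted at the origin on the work surface. World frame = base frame: x ahead of the robot, y to its left, z up, the work surface at z = 0. Lengths are in mm, angles in degrees, forces in N, time in s.
With the tool pointing down it reaches from about 400 to 900 mm from the base axis. Payload 5.6 kg.
Tool frame: the origin (TCP) lies midway between the tips of the shut fingers; the grasp point (between the pads) lies 19 mm behind it; x points along the fingers, y is the direction in which the jaws open and shut, and the axes are right-handed (so a half turn about x gives the same grasp; the last joint's range is limited). The gripper opens to 92 mm and grips with 3 to 60 N. Pads are 20 mm wide; open, the fingers measure 128 mm over their backs; the gripper's body (75 mm by 189 mm) begins 69 mm behind the grasp point.
Start: joints at [68.468, 26.786, -0.665, 91.828, 0.344, 61.387, -3.226], TCP at [212.308, -614.357, 214.592] pointing down, gripper open.
Joint ranges: [-144.91, 144.91], [-17.63, 115.5], [-89.93, 88.59], [15.96, 139.68], [-74.01, 254.01], [8.47, 105.57], [-167.45, 167.45]. Speed limits (degrees/s): [147.25, 147.25, 180, 180, 180, 180, 180].

### API

Orientations are given as a 3x3 rotation matrix whose columns are the frame's x, y, z axes.
In Python, from rig import arm, cams, order gives the robot as it stands. The module is installed in compiled form; this text tells all that it offers.
- The arm moves only by the shell command python3 -m inch 'ROWS'. ROWS is a JSON object of lists of equal length, an entry for each row: "hand": the finger opening in mm, from 0 to 91.9; "dp": the shift along the tool's x, y, z in mm, a list of three; "roll": the turn about the tool's x in rad. A call has 1 to 5 rows; each row is the pose to reach, as a shift and turn from the pose measured when the call began, along the tool's axes at that moment; what a row does not reach only later rows make up. A row lasts 1/10 s, in which the tool goes at most 50 mm and 8.59 degrees, less where a joint would pass 70% of its speed; a pose out of reach is approached as far as the arm can. A call with a gripper value outside its range is refused whole. The fingers move at their own pace and stop on an object; the grip force is fixed at half the most. Time passes only in rows, so rows that repeat a pose let the fingers close. It gives the time, the measured TCP pose, the force and the opening at its end, in the units of the state.
- arm.state(): the state, without advancing time (a new reading comes with each control period).
- cams.capture(name): name is "scene" or "top" or "wrist"; returns a dict with "img" (480x640x3 uint8, red, green, blue), "K" (3x3 intrinsics, pixels), "R" (3x3) and "t" (3): a world point X has camera coordinates R X + t. Camera axes: x right, y down, z forward; pixel columns grow to the right and rows downward; lengths in mm; the calibration is good to about 2 mm. A picture is of the moment at which its call begins. There is no depth.
- order.finish_job(): hands the job in, once; it reports no verdict.
The state is a dict: "time": time; "joints": joint angles; "dq": joint speeds; "tau": joint torques, N m; "eef_pos": TCP position; "orientation": TCP orientation; "contact_force": force on the tool from outside, world axes, zero at the start; "wrist_torque": the same for the moment, N m; "finger_gap": opening from 0.0 (shut) to 1.0 (fully open).
Only numpy, scipy, OpenCV 4.12 (cv2) and the standard library are available. Lean on these libraries where they do the work, as an engineer would, in place of code of your own. Each camera call takes 0.05 s, during which the arm holds its last target.

## Working session

There is one attempt and no reset: what is moved stays moved. The work goes in short steps, Python scripts to look and compute and a shell command to move; the robot and the scene stay as the last step left them, time stands still between calls to the robot, and variables do not carry over. Pictures are saved under pics/ and viewed, and the job is handed in when it is done.

```bash
mkdir -p pics
cat > h.py <<'E'
from rig import arm,cams,order
import numpy as np,cv2,pickle
def cap(n,f):
    c=cams.capture(n); cv2.imwrite('pics/'+f+'.png',cv2.cvtColor(c['img'],cv2.COLOR_RGB2BGR)); pickle.dump(c,open('pics/'+f+'.pkl','wb')); return c
def load(f): return pickle.load(open('pics/'+f+'.pkl','rb'))
def px(c,X):
    p=c['K']@(c['R']@np.array(X,float)+c['t']); return p[:2]/p[2]
def atz(c,u,v,z):
    d=c['R'].T@np.linalg.inv(c['K'])@np.array([u,v,1.]); o=-c['R'].T@c['t']
    return o+d*(z-o[2])/d[2]
E
python3 - <<'E'
from h import *
for n in('scene','top'):
    c=cap(n,n+'0'); print(n,(-c['R'].T@c['t']).round(),c['R'].round(2).tolist(),c['K'][0,0])
s=arm.state();print(s['time'],s['eef_pos'],s['orientation'],s['finger_gap'])
E
```

```text
scene [ 873. -311.  725.] [[0.8, 0.6, -0.01], [0.48, -0.66, -0.57], [-0.35, 0.45, -0.82]] 514.384449784916
top [403.  -9. 976.] [[0.13, -0.99, 0.0], [-0.97, -0.13, -0.22], [0.22, 0.03, -0.97]] 579.5773517362593
0.1 [ 212.10925335 -613.86130208  213.72193438] [[-6.25243217e-04  3.26623333e-01 -9.45154383e-01]
 [ 1.47465332e-03 -9.45153239e-01 -3.26623913e-01]
 [-9.99998717e-01 -1.59799444e-03  1.09294468e-04]] 1.0023989815070617
```

View pics/scene0.png

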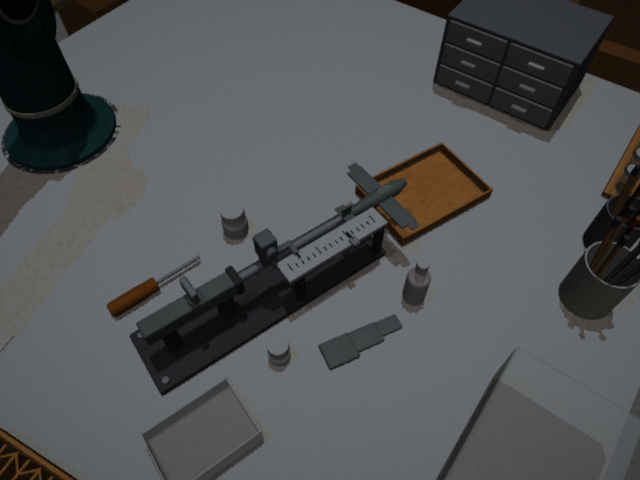

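View pics/top0.png

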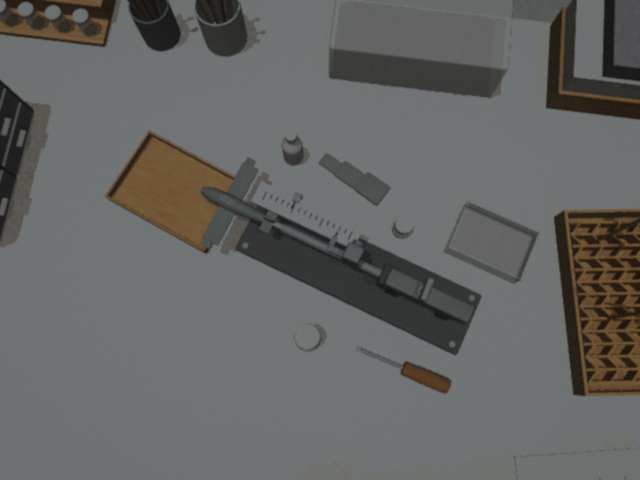

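The stand lies with its sleeve at right, about (428,290) in the top view, and the boom draws out to the left. The wings are near (427,289), the grip near (353,250), the clip near (296,200). I'll enlarge both pictures.

Run:
```python
from h import *
for f,(x0,y0,w,h),k in(('top0',(230,170,260,190),3),('scene0',(120,160,300,225),2.66)):
    im=cv2.imread(f'pics/{f}.png')[y0:y0+h,x0:x0+w]
    im=cv2.convertScaleAbs(im,alpha=1.7,beta=10)
    cv2.imwrite(f'pics/{f}z.png',cv2.resize(im,None,fx=k,fy=k,interpolation=cv2.INTER_CUBIC))
```

```text
(no output)
```

View pics/top0z.png

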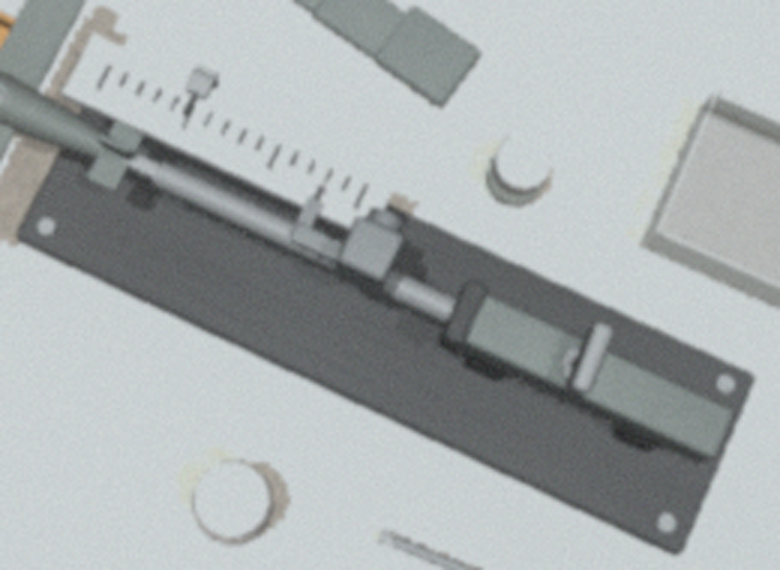

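View pics/scene0z.png

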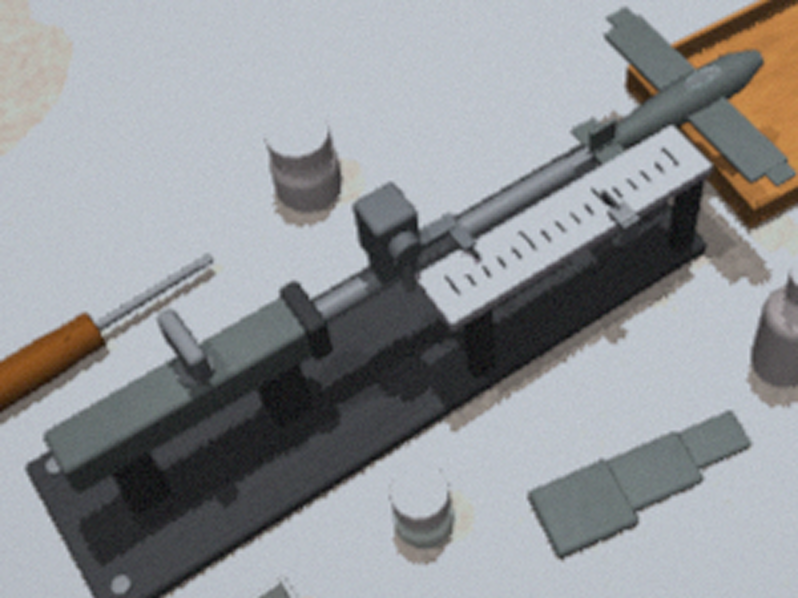

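```bash
cat > fit.py <<'E'
from h import *
from scipy.optimize import least_squares
T=load('top0');S=load('scene0')
tz=lambda u,v:(u/3+230,v/3+170); sz=lambda u,v:(u/2.66+120,v/2.66+160)
Z=[tz(680,552),tz(752,377)]
# stand pts
obs=[(T,tz(680,552),(-170,55,12)),(T,tz(752,377),(-170,-55,12)),(T,tz(20,236),(240,55,12)),
     (T,tz(735,407),(-150,-14,99)),(T,tz(710,458),(-150,14,99)),
     (S,sz(47,436),(-150,14,99)),(S,sz(66,473),(-150,-14,99)),
     (S,sz(28,466),(-170,55,12)),(S,sz(706,248),(240,-55,12))]
def w(p,X):
    a=p[2];c,s=np.cos(a),np.sin(a); return np.array([p[0]+c*X[0]-s*X[1],p[1]+s*X[0]+c*X[1],X[2]])
def res(p): return np.concatenate([px(c,w(p,X))-uv for c,uv,X in obs])
p=least_squares(res,[450,0,1.2],loss='soft_l1').x
r=res(p).reshape(-1,2)
if __name__=='__main__':
    print(p.round(3),np.degrees(p[2])); print(r.round(1).tolist())
    def loc(c,uv,z):
        q=atz(c,*uv,z)-w(p,(0,0,0)); a=p[2];return (np.cos(a)*q[0]+np.sin(a)*q[1],-np.sin(a)*q[0]+np.cos(a)*q[1])
    for n,c,uv,z in [('wingend a',T,tz(604,328),136),('wing end b',T,tz(585,388),136),('gr',T,tz(372,213),146),('gr',T,tz(404,235),146),('gr',T,tz(380,279),146),('gr',T,tz(341,261),146),
      ('ptr',T,tz(320,190),98),('ptrS',S,sz(478,258),98),('mark',T,tz(188,124),98),('markS',S,sz(594,190),98),
      ('grS',S,sz(356,205),146),('grS',S,sz(388,184),146),('grS',S,sz(417,207),146),('grS',S,sz(386,231),146),('btnS',S,sz(403,247),128),('wS',S,sz(170,317),136),('wS',S,sz(205,348),136)]:
        print(n,np.round(loc(c,uv,z),1))
E
python3 fit.py
```

```text
[559.655 -79.066   7.537] 431.8427500705609
[[-0.7, 0.4], [0.7, -1.9], [-3.7, -0.9], [-0.6, -0.5], [0.6, -0.7], [-3.0, -1.0], [-1.3, 1.1], [-2.4, -0.3], [1.1, -1.8]]
wingend a [-71.9 -13.9]
wing end b [-75.1  17. ]
gr [ 53.8 -14.7]
gr [ 35.1 -11.5]
gr [36.5 13.3]
gr [57.3 13.4]
ptr [ 85.4 -24.9]
ptrS [ 88.2 -27.4]
mark [162.8 -27. ]
markS [166.8 -28. ]
grS [39.1  9.8]
grS [59.7 11.5]
grS [64.1 -9.6]
grS [ 43.1 -13. ]
btnS [ 50.1 -15.5]
wS [-68.9  12.2]
wS [-63.  -13.5]
```

```bash
cat >> h.py <<'E'
def go(P=None,yaw=None):
    s=arm.state();R=np.array(s['orientation']);p=np.array(s['eef_pos'])
    y=np.degrees(np.arctan2(R[1,1],R[0,1]))
    print('t %.1f pos %s yaw %.2f tilt %s gap %.3f F %s'%(s['time'],p.round(1),y,R[:2,0].round(4),s['finger_gap'],np.round(s['contact_force'],1)))
    if P is not None: print('dp',(R.T@(np.array(P)-p)).round(1))
    if yaw is not None: print('roll',round(-np.radians((yaw-y+180)%360-180),3))
E
python3 - <<'E'
from h import *
from fit import w,p
N=w(p,(-70,0,0)); print(N,w(p,(48,0,0)))
go([N[0],N[1],214],-100)
E
```

```text
[ 537.84133856 -145.58048889    0.        ] [574.61321004 -33.45631903   0.        ]
t 0.1 pos [ 212.1 -613.9  213.7] yaw -70.94 tilt [-0.0006  0.0015] gap 1.002 F [-0.1 -0.1  0.3]
dp [ 2.000e-01 -3.362e+02 -4.608e+02]
roll 0.507
```

```bash
python3 -m inch '{"hand":[91,91,91,91,91],"dp":[[0,-26,-36],[0,-53,-73],[0,-80,-109],[0,-106,-145],[0,-133,-182]],"roll":[0,0,0,0,0]}'
python3 -m inch '{"hand":[91,91,91,91,91],"dp":[[0,-26,-36],[0,-53,-73],[0,-80,-109],[0,-106,-145],[0,-133,-182]],"roll":[0,0,0,0,0]}'
python3 - <<'E'
from h import *
go([537.8,-145.6,214],-100)
E
```

```text
time: 0.6
eef_pos: [341.2, -427.1, 213.7]
orientation: [[-0.001, 0.326, -0.945], [0.002, -0.945, -0.326], [-1.0, -0.002, 0.0]]
contact_force: [1.4, -0.5, 0.6]
finger_gap: 0.994
time: 1.1
eef_pos: [470.3, -240.5, 213.7]
orientation: [[-0.001, 0.326, -0.945], [0.002, -0.945, -0.326], [-1.0, -0.002, 0.001]]
contact_force: [0.8, -0.9, 0.8]
finger_gap: 0.989
t 1.1 pos [ 470.3 -240.5  213.7] yaw -70.99 tilt [-0.0013  0.0017] gap 0.989 F [ 0.8 -0.9  0.8]
dp [ -0.2 -67.7 -94.7]
roll 0.506
```

```bash
python3 -m inch '{"hand":[91,91,91,91,91],"dp":[[0,-26,-36],[0,-53,-73],[0,-68,-95],[0,-68,-95],[0,-68,-95]],"roll":[0.13,0.26,0.39,0.506,0.506]}'
python3 - <<'E'
from h import *
go([537.8,-145.6,214],-100)
c=cap('wrist','w1'); print((-c['R'].T@c['t']).round(1),c['R'].round(2).tolist())
cap('top','top1')
E
```

```text
time: 1.6
eef_pos: [538.0, -144.2, 213.3]
orientation: [[-0.002, -0.171, -0.985], [0.002, -0.985, 0.171], [-1.0, -0.001, 0.003]]
contact_force: [-0.7, -1.0, 0.2]
finger_gap: 0.989
t 1.6 pos [ 538.  -144.2  213.3] yaw -99.87 tilt [-0.0024  0.0017] gap 0.989 F [-0.7 -1.   0.2]
dp [-0.7  1.4 -0. ]
roll 0.002
[ 613.1 -157.   383.2] [[-0.17, -0.99, 0.0], [-0.95, 0.16, 0.27], [-0.26, 0.05, -0.96]]
```

View pics/w1.png

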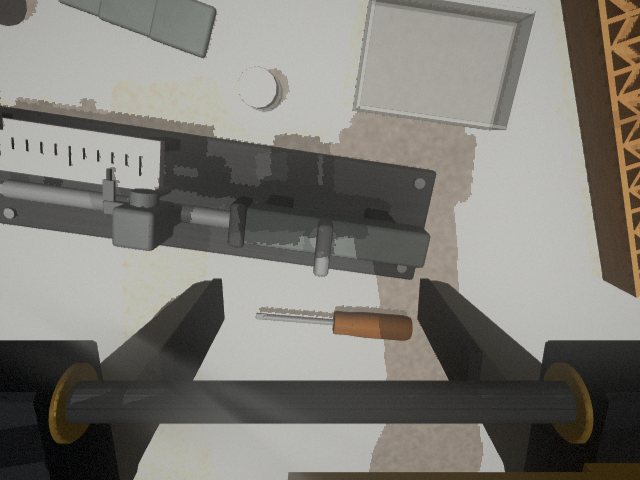

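Run:
```python
from h import *
im=cv2.imread('pics/w1.png')[90:290,90:450]
cv2.imwrite('pics/w1z.png',cv2.resize(cv2.convertScaleAbs(im,alpha=1.5,beta=20),None,fx=2.2,fy=2.2,interpolation=cv2.INTER_CUBIC))
```

```text
(no output)
```

View pics/w1z.png

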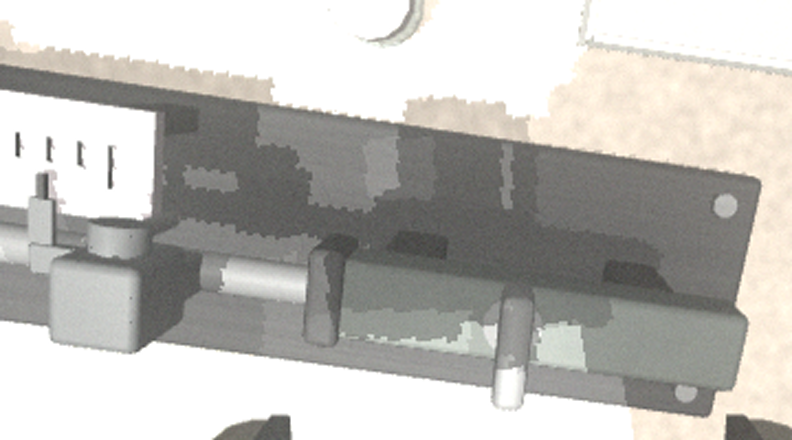

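```bash
cat > ov.py <<'E'
from h import *
from fit import w,p
import sys
def box(c,im,x0,x1,y0,y1,z0,z1,sc,off,col,th=0,cen=None,p=p):
    cs=[]
    for z in(z0,z1):
        q=[]
        for x,y in((x0,y0),(x1,y0),(x1,y1),(x0,y1)):
            if cen is not None:
                X=(cen[0]+np.cos(th)*x-np.sin(th)*y,cen[1]+np.sin(th)*x+np.cos(th)*y,z)
            else: X=(x,y,z)
            q.append((px(c,w(p,X))-off+0.5)*sc)
        q=np.array(q);cs.append(q)
        cv2.polylines(im,[np.int32(q*16)],True,col,1,cv2.LINE_AA,4)
    for a,b in zip(*cs): cv2.line(im,*[tuple(int(t) for t in v) for v in(a,b)],col,1,cv2.LINE_AA)
def overlay(f,off,size,sc,th=0.1,boom=0,p=p,out='ov',gx=48):
    c=load(f);im=cv2.cvtColor(c['img'],cv2.COLOR_RGB2BGR)[off[1]:off[1]+size[1],off[0]:off[0]+size[0]]
    im=cv2.resize(cv2.convertScaleAbs(im,alpha=1.5,beta=20),None,fx=sc,fy=sc,interpolation=cv2.INTER_CUBIC);off=np.array(off)
    box(c,im,-5,5,-18,18,112,136,sc,off,(0,0,255),th,(-70,0),p)
    box(c,im,gx-13+boom,gx+13+boom,-13,13,106,146,sc,off,(255,0,0),p=p)
    box(c,im,-150,0,-14,14,71,99,sc,off,(0,200,0),p=p)
    box(c,im,-170,240,-55,55,0,12,sc,off,(0,200,200),p=p)
    cv2.imwrite('pics/'+out+'.png',im)
E
python3 - <<'E'
from ov import *
overlay('w1',(90,90),(360,200),2.2,0.1,out='ovw1')
E
```

```text
(no output)
```

View pics/ovw1.png

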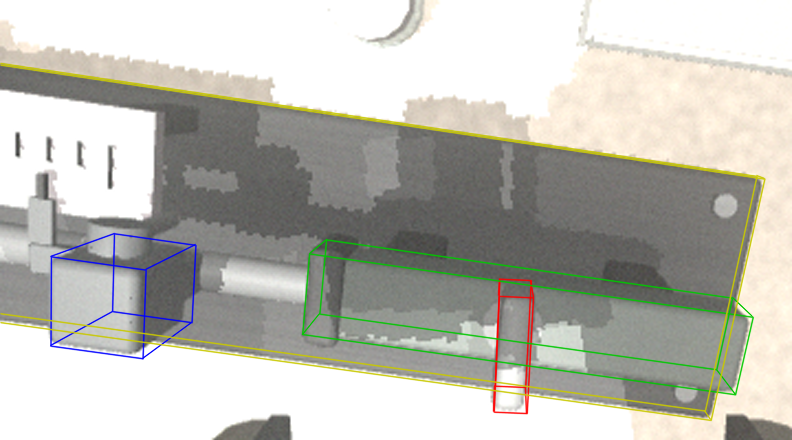

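```bash
sed -i "s/^r=res(p).*/r=res(p).reshape(-1,2); p[:2]=w(p,(0.5,-1.7,0))[:2]/" fit.py
python3 - <<'E'
from h import *
from fit import w,p
N=w(p,(-70,0,107)); print(N)
go(N,71.84+5.7-180)
E
```

```text
[ 539.61249979 -145.63515073  107.        ]
t 1.7 pos [ 537.5 -145.7  213.5] yaw -99.85 tilt [-0.0022  0.0014] gap 0.989 F [ 0.  -0.  -0.9]
dp [106.5  -0.3  -2.3]
roll 0.046
```

```bash
python3 -m inch '{"hand":[50,50,50,50,50],"dp":[[20,0,-2.3],[45,0,-2.3],[60,0,-2.3],[60,0,-2.3],[60,0,-2.3]],"roll":[0.046,0.046,0.046,0.046,0.046]}'
python3 - <<'E'
from h import *
from fit import w,p
N=w(p,(-70,0,107))
go(N,71.84+5.7-180);cap('wrist','w2');
from ov import *
overlay('w2',(90,90),(360,270),2.2,0.1,out='ovw2')
E
```

```text
time: 2.2
eef_pos: [539.5, -146.7, 153.7]
orientation: [[-0.002, -0.216, -0.976], [0.001, -0.976, 0.216], [-1.0, -0.001, 0.003]]
contact_force: [0.4, 0.6, 0.0]
finger_gap: 0.58
t 2.2 pos [ 539.5 -146.7  153.7] yaw -102.50 tilt [-0.0023  0.0014] gap 0.580 F [0.4 0.6 0. ]
dp [46.7 -1.  -0. ]
roll -0.001
```

View pics/ovw2.png

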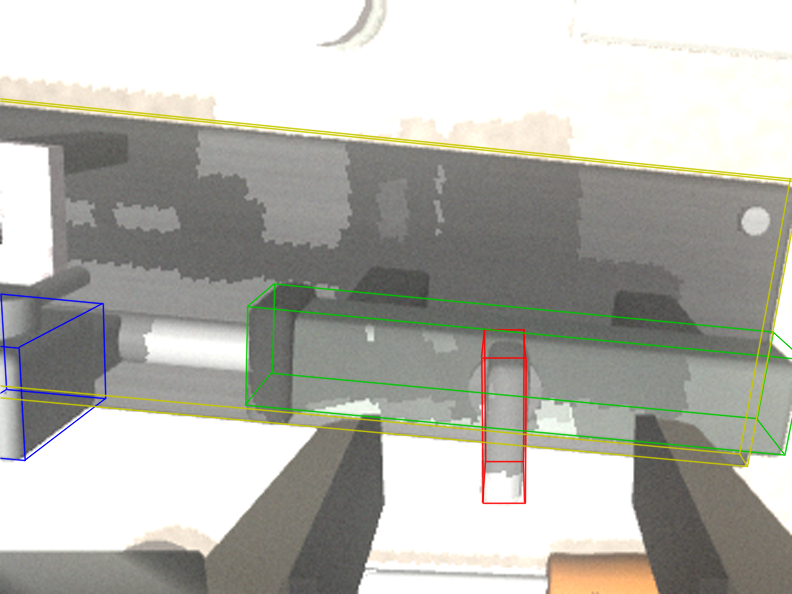

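The wings sit between the open fingers at about (504,430) in the zoomed picture, and the model overlay fits. Next I descend and close.

```bash
python3 -m inch '{"hand":[50,50,50,50,50],"dp":[[20,-1,0],[38,-1,0],[46.5,-1,0],[46.5,-1,0],[46.5,-1,0]],"roll":[0,0,0,0,0]}'
python3 -m inch '{"hand":[30,20,10,4,0],"dp":[[0,0,0],[0,0,0],[0,0,0],[0,0,0],[0,0,0]],"roll":[0,0,0,0,0]}'
python3 -m inch '{"hand":[0,0,0],"dp":[[0,0,0],[0,0,0],[0,0,0]],"roll":[0,0,0]}'
```

```text
time: 2.75
eef_pos: [540.8, -145.8, 108.7]
orientation: [[0.0, -0.216, -0.976], [0.001, -0.976, 0.216], [-1.0, -0.001, -0.0]]
contact_force: [0.1, 1.0, -0.1]
finger_gap: 0.542
time: 3.25
eef_pos: [540.8, -145.9, 108.8]
orientation: [[0.0, -0.216, -0.976], [0.001, -0.976, 0.216], [-1.0, -0.001, -0.0]]
contact_force: [-0.4, -0.3, -0.2]
finger_gap: 0.131
time: 3.55
eef_pos: [540.8, -146.2, 108.8]
orientation: [[0.0, -0.217, -0.976], [0.0, -0.976, 0.217], [-1.0, -0.0, -0.0]]
contact_force: [0.3, -1.4, -0.1]
finger_gap: 0.104
```

```bash
python3 -m inch '{"hand":[0,0,0,0,0],"dp":[[0,0,0],[0,0,0],[0,0,0],[0,0,0],[0,0,0]],"roll":[-0.1,-0.2,-0.3,-0.4,-0.4]}'; python3 -c "
from h import *
go()"
```

```text
time: 4.05
eef_pos: [540.9, -144.7, 108.8]
orientation: [[0.0, 0.182, -0.983], [0.002, -0.983, -0.182], [-1.0, -0.002, -0.001]]
contact_force: [-0.3, 3.1, 1.4]
finger_gap: 0.105
t 4.0 pos [ 540.9 -144.7  108.8] yaw -79.51 tilt [0.0003 0.0023] gap 0.105 F [-0.3  3.1  1.4]
```

Forces are small, so I keep turning.

```bash
python3 -m inch '{"hand":[0,0,0,0,0],"dp":[[0,0,0],[0,0,0],[0,0,0],[0,0,0],[0,0,0]],"roll":[-0.12,-0.24,-0.36,-0.48,-0.5]}'; python3 -m inch '{"hand":[0,0,0,0,0],"dp":[[0,0,0],[0,0,0],[0,0,0],[0,0,0],[0,0,0]],"roll":[-0.12,-0.24,-0.36,-0.48,-0.5]}'; python3 -c "
from h import *
go(None,-19)"
```

```text
time: 4.55
eef_pos: [540.1, -142.8, 108.8]
orientation: [[-0.002, 0.632, -0.775], [0.005, -0.775, -0.632], [-1.0, -0.005, -0.002]]
contact_force: [-4.0, 4.3, 3.6]
finger_gap: 0.106
time: 5.05
eef_pos: [538.5, -141.5, 108.8]
orientation: [[-0.005, 0.926, -0.377], [0.006, -0.377, -0.926], [-1.0, -0.007, -0.004]]
contact_force: [-5.1, 3.7, 6.0]
finger_gap: 0.108
t 5.0 pos [ 538.5 -141.5  108.8] yaw -22.12 tilt [-0.0053  0.006 ] gap 0.108 F [-5.1  3.7  6. ]
roll -0.054
```

```bash
python3 -m inch '{"hand":[0,0,30,50,60],"dp":[[0,0,0],[0,0,0],[0,0,0],[0,0,0],[0,0,0]],"roll":[-0.05,-0.05,-0.05,-0.05,-0.05]}'; python3 -m inch '{"hand":[60,60,60,60,60],"dp":[[-15,0,0],[-40,0,0],[-70,0,0],[-95,0,0],[-95,0,0]],"roll":[0,0,0,0,0]}'
python3 - <<'E'
from h import *
from fit import w,p
go(w(p,(48,0,210)),71.84-90)
cap('wrist','w3');cap('top','top3')
from ov import *
overlay('top3',(230,170),(260,190),3,1.5,out='ovt3')
E
```

```text
time: 5.55
eef_pos: [538.6, -141.7, 108.7]
orientation: [[-0.005, 0.944, -0.331], [0.006, -0.331, -0.944], [-1.0, -0.007, -0.004]]
contact_force: [0.3, 0.5, -0.4]
finger_gap: 0.342
time: 6.05
eef_pos: [541.7, -142.6, 208.4]
orientation: [[0.002, 0.944, -0.331], [0.003, -0.331, -0.944], [-1.0, 0.001, -0.004]]
contact_force: [-0.4, -0.7, 0.3]
finger_gap: 0.656
t 6.0 pos [ 541.7 -142.6  208.4] yaw -19.35 tilt [0.0024 0.0034] gap 0.656 F [-0.4 -0.7  0.3]
dp [  -1.2   -3.4 -114.4]
roll -0.021
```

View pics/w3.png

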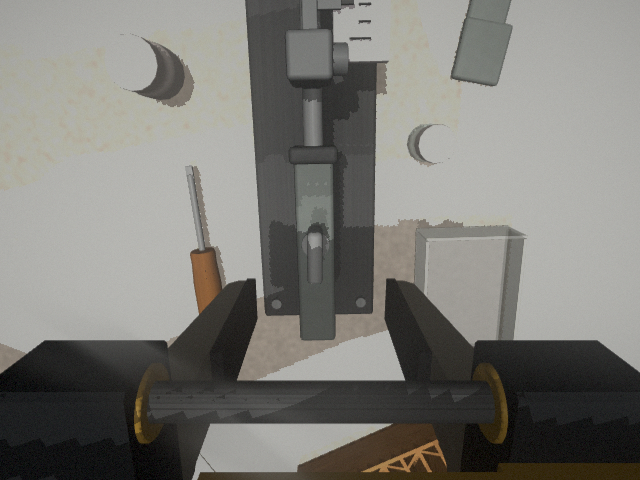

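View pics/ovt3.png

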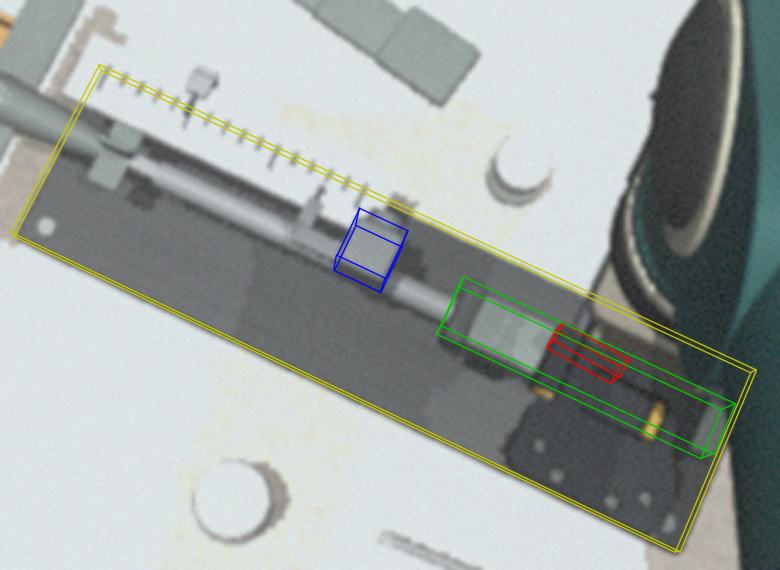

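The wings now lie along the boom, from (316,230) to (316,283) in the wrist picture, and the boom is still home. Next stop is above the grip.

```bash
python3 -m inch '{"hand":[60,60,60,60,60],"dp":[[0,-1,-35],[0,-2,-75],[0,-3,-114],[0,-3,-114],[0,-3,-114]],"roll":[-0.02,-0.02,-0.02,-0.02,-0.02]}'
python3 - <<'E'
from h import *
from fit import w,p
go(w(p,(48,-1,110)),71.84-90)
cap('wrist','w4')
from ov import *
overlay('w4',(150,90),(330,250),2.4,1.55,out='ovw4')
E
```

```text
time: 6.65
eef_pos: [573.6, -33.0, 203.9]
orientation: [[-0.006, 0.951, -0.31], [0.005, -0.31, -0.951], [-1.0, -0.007, -0.003]]
contact_force: [-0.2, -0.1, -0.4]
finger_gap: 0.655
t 6.7 pos [573.6 -33.  203.9] yaw -18.07 tilt [-0.006   0.0052] gap 0.655 F [-0.2 -0.1 -0.4]
dp [93.9  4.5 -0.1]
roll 0.002
```

View pics/ovw4.png

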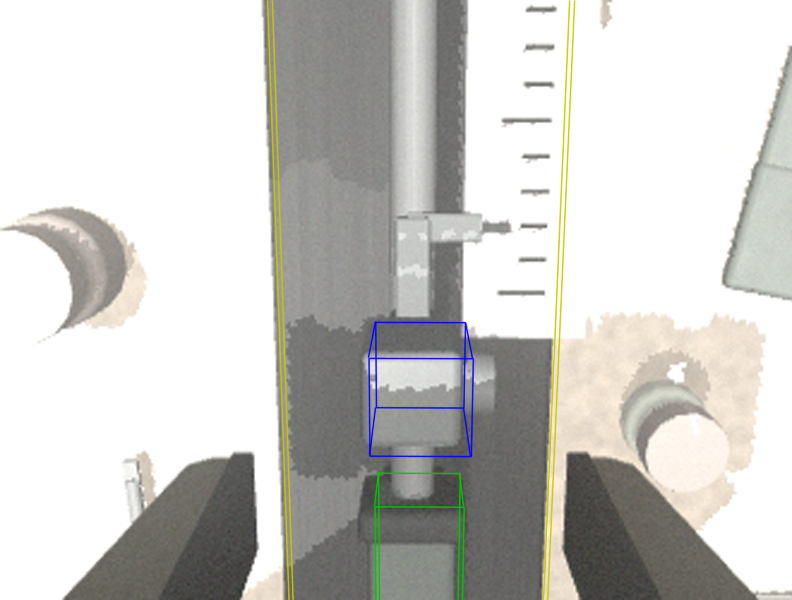

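```bash
python3 - <<'E'
from h import *
from fit import w,p
go(w(p,(50,1,110)),71.84-90)
E
python3 -m inch '{"hand":[60,60,60,60,60],"dp":[[20,2.5,-2],[45,2.5,-2],[60,2.5,-2],[60,2.5,-2],[60,2.5,-2]],"roll":[0,0,0,0,0]}'
python3 - <<'E'
from h import *
from fit import w,p
p[:2]=w(p,(2,2,0))[:2]
go(w(p,(48,-1,110)),71.84-90)
cap('wrist','w5')
from ov import *
overlay('w5',(150,90),(330,250),2.4,1.55,p=p,out='ovw5')
E
```

```text
t 6.7 pos [573.5 -34.5 204. ] yaw -18.20 tilt [-0.0059  0.0046] gap 0.651 F [-0.8 -0.4 -0.2]
dp [93.9  2.1 -3.6]
roll -0.001
time: 7.2
eef_pos: [576.2, -33.8, 144.1]
orientation: [[-0.006, 0.95, -0.313], [0.005, -0.313, -0.95], [-1.0, -0.007, -0.002]]
contact_force: [-0.2, -0.1, -0.3]
finger_gap: 0.652
t 7.2 pos [576.2 -33.8 144.1] yaw -18.26 tilt [-0.0062  0.0046] gap 0.652 F [-0.2 -0.1 -0.3]
dp [34.1 -0.6 -2.3]
roll -0.002
```

View pics/ovw5.png

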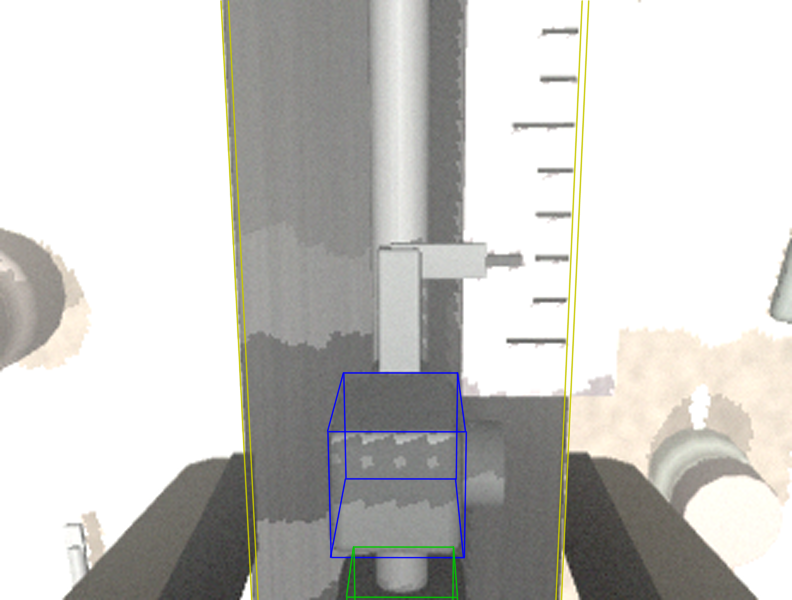

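The grip at about (398,490) lies between the fingers at (245) and (567) and the overlay fits. I descend and squeeze.

```bash
python3 -m inch '{"hand":[60,60,60,60,60],"dp":[[15,-0.5,-2],[28,-0.5,-2],[34,-0.5,-2],[34,-0.5,-2],[34,-0.5,-2]],"roll":[0,0,0,0,0]}'; python3 -m inch '{"hand":[45,35,25,15,10],"dp":[[0,0,0],[0,0,0],[0,0,0],[0,0,0],[0,0,0]],"roll":[0,0,0,0,0]}'; python3 -m inch '{"hand":[5,0,0,0],"dp":[[0,0,0],[0,0,0],[0,0,0],[0,0,0]],"roll":[0,0,0,0]}'
```

```text
time: 7.75
eef_pos: [576.6, -31.2, 110.5]
orientation: [[-0.005, 0.95, -0.313], [0.005, -0.313, -0.95], [-1.0, -0.006, -0.003]]
contact_force: [-0.3, -0.1, -0.7]
finger_gap: 0.656
time: 8.25
eef_pos: [574.4, -30.5, 110.9]
orientation: [[-0.01, 0.95, -0.312], [0.004, -0.312, -0.95], [-1.0, -0.011, -0.001]]
contact_force: [-8.6, 1.6, 7.1]
finger_gap: 0.284
time: 8.65
eef_pos: [574.3, -30.4, 110.9]
orientation: [[-0.01, 0.95, -0.312], [0.004, -0.312, -0.95], [-1.0, -0.011, -0.001]]
contact_force: [-3.0, -0.0, 1.0]
finger_gap: 0.281
```

Run:
```python
from h import *
from fit import w,p
p[:2]=w(p,(2,2,0))[:2]
go(w(p,(48,-1,110)),71.84-90)
cap('wrist','w6'); cap('scene','s6')
im=cv2.imread('pics/s6.png')[160:385,120:420]
cv2.imwrite('pics/s6z.png',cv2.resize(cv2.convertScaleAbs(im,alpha=1.5,beta=20),None,fx=2.66,fy=2.66,interpolation=cv2.INTER_CUBIC))
```

```text
t 8.7 pos [574.3 -30.4 110.9] yaw -18.18 tilt [-0.01    0.0044] gap 0.281 F [-3. -0.  1.]
dp [0.9 2.  0.3]
roll -0.0
```

View pics/w6.png

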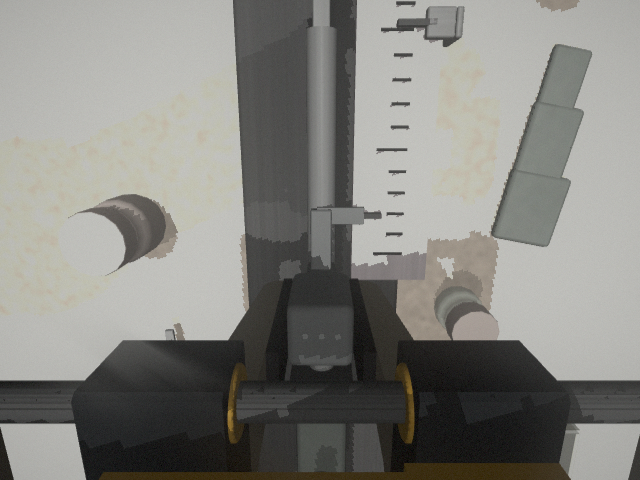

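View pics/s6z.png

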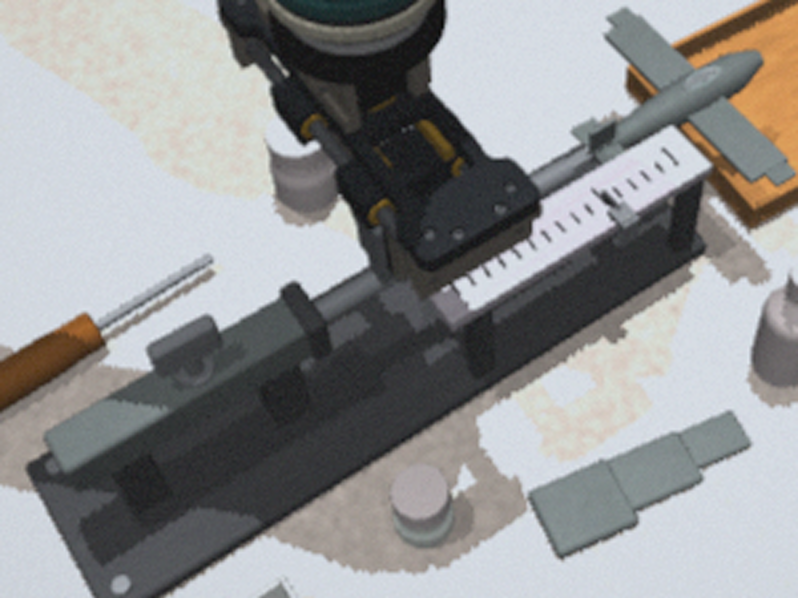

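Run:
```python
from h import *
from fit import p
c=load('w6'); a=atz(c,381,215,98);b=atz(c,397,22.5,98);u=np.array([np.cos(p[2]),np.sin(p[2]),0])
print((b-a)@u,(b-a))
for f in [(310,28),(313,212)]: print(atz(c,*f,98))
```

```text
81.68137665351804 [28.59794302 76.58297556  0.        ]
[607.09577976  81.87367245  98.        ]
[583.50371664   7.18546022  98.        ]
```

```bash
python3 -m inch '{"hand":[0,0,0,0,0],"dp":[[0,0,-8],[0,0,-18],[0,0,-28],[0,0,-36],[0,0,-36]],"roll":[0,0,0,0,0]}'; python3 -m inch '{"hand":[0,0,0,0,0],"dp":[[0,0,-8],[0,0,-18],[0,0,-28],[0,0,-35],[0,0,-35]],"roll":[0,0,0,0,0]}'
cat > m.py <<'E'
from h import *
import sys
f=sys.argv[1]
go(); cap('wrist','w'+f);cap('scene','s'+f);cap('top','t'+f)
for n,(x,y,W,H),k in(('w',(250,80,200,200),3),('s',(270,180,150,110),5),('t',(230,170,150,110),5)):
    im=cv2.imread(f'pics/{n}{f}.png')[y:y+H,x:x+W]
    cv2.imwrite(f'pics/{n}{f}z.png',cv2.resize(cv2.convertScaleAbs(im,alpha=1.5,beta=20),None,fx=k,fy=k,interpolation=cv2.INTER_CUBIC))
E
python3 m.py 7
```

```text
time: 9.25
eef_pos: [585.7, 4.3, 110.9]
orientation: [[-0.01, 0.95, -0.311], [0.004, -0.311, -0.95], [-1.0, -0.011, -0.001]]
contact_force: [-3.7, -1.7, 1.9]
finger_gap: 0.283
time: 9.75
eef_pos: [596.6, 37.7, 111.0]
orientation: [[-0.01, 0.951, -0.311], [0.004, -0.311, -0.951], [-1.0, -0.011, -0.0]]
contact_force: [-3.4, -2.1, 1.9]
finger_gap: 0.279
t 9.8 pos [596.6  37.7 111. ] yaw -18.09 tilt [-0.0101  0.0038] gap 0.279 F [-3.4 -2.1  1.9]
```

View pics/w7.png

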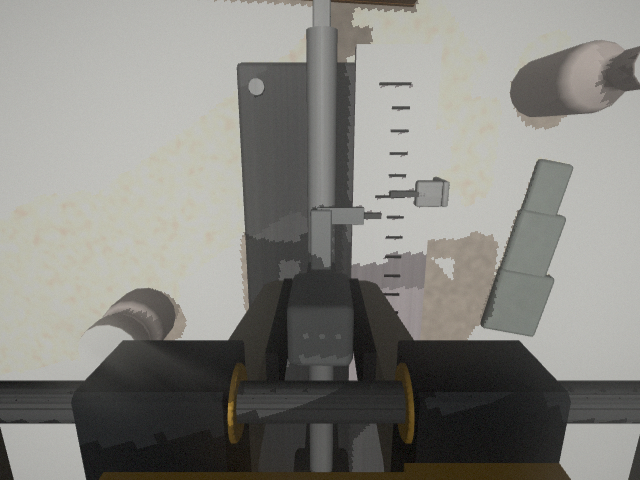

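View pics/w7z.png

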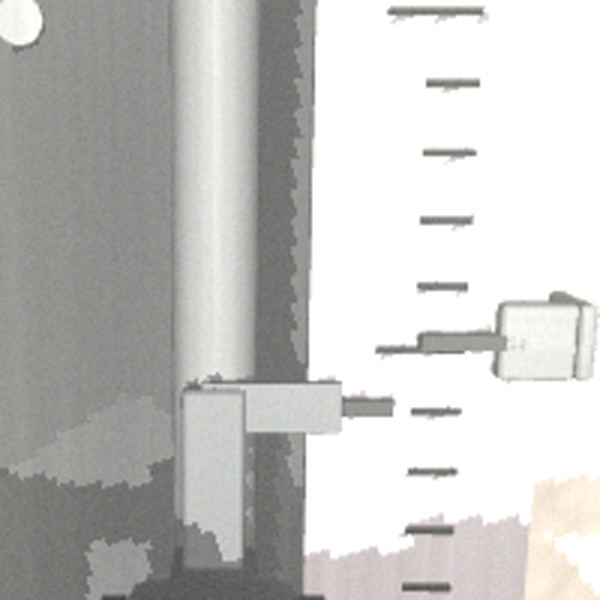

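View pics/s7z.png

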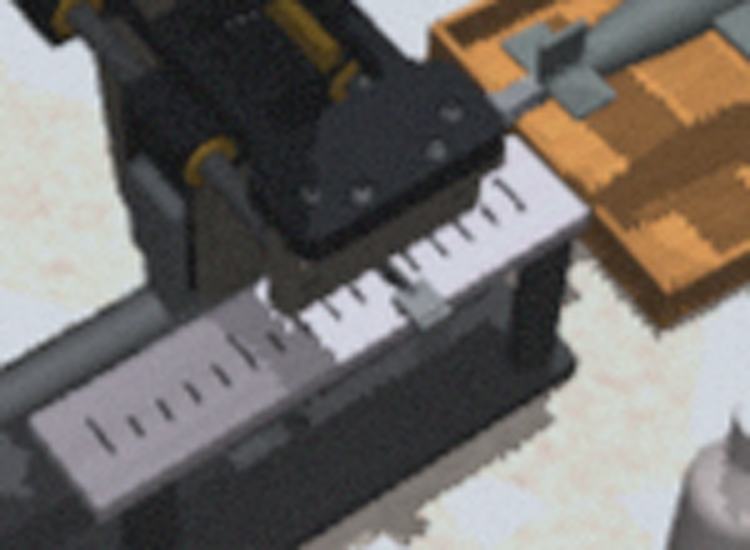

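View pics/t7z.png

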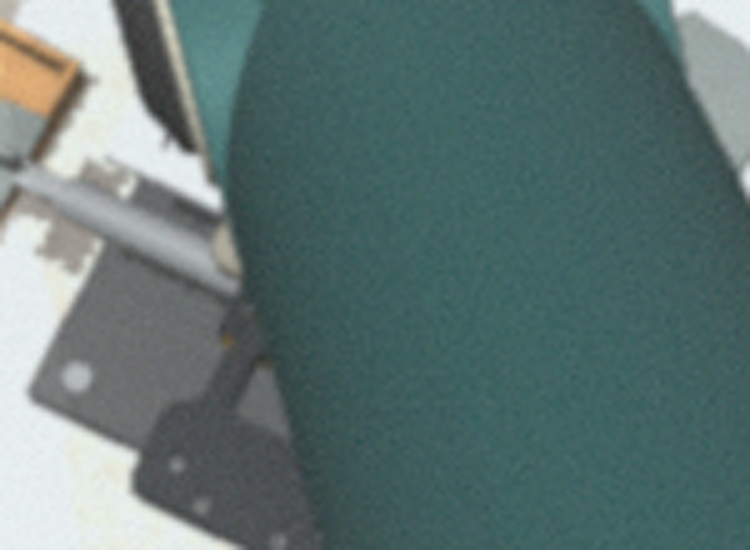

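Run:
```python
from h import *
from fit import p
c=load('w7'); u=np.array([np.cos(p[2]),np.sin(p[2]),0])
a=atz(c,250+392/3,80+406/3,98);b=atz(c,250+419/3,80+343/3,98);print((b-a)@u,b-a)
# rod direction check: left edge of rod z~85
d=atz(c,250+176/3,80,85)-atz(c,250+178/3,80+350/3,85);print(np.degrees(np.arctan2(d[1],d[0])))
```

```text
9.967088304945491 [6.67463727 8.30041834 0.        ]
71.82014955343342
```

```bash
python3 -m inch '{"hand":[0,0,0,0,0],"dp":[[0,0,-4],[0,0,-8],[0,0,-10],[0,0,-10],[0,0,-10]],"roll":[0,0,0,0,0]}'; python3 m.py 8
```

```text
time: 10.4
eef_pos: [599.3, 45.8, 110.9]
orientation: [[-0.011, 0.95, -0.312], [0.003, -0.312, -0.95], [-1.0, -0.011, 0.0]]
contact_force: [-4.5, -2.2, 3.3]
finger_gap: 0.285
t 10.4 pos [599.3  45.8 110.9] yaw -18.18 tilt [-0.0109  0.0032] gap 0.285 F [-4.5 -2.2  3.3]
```

View pics/w8z.png

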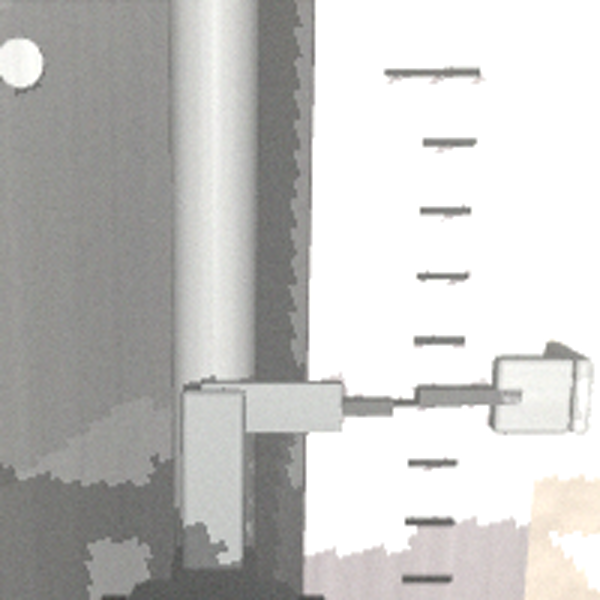

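View pics/s8.png

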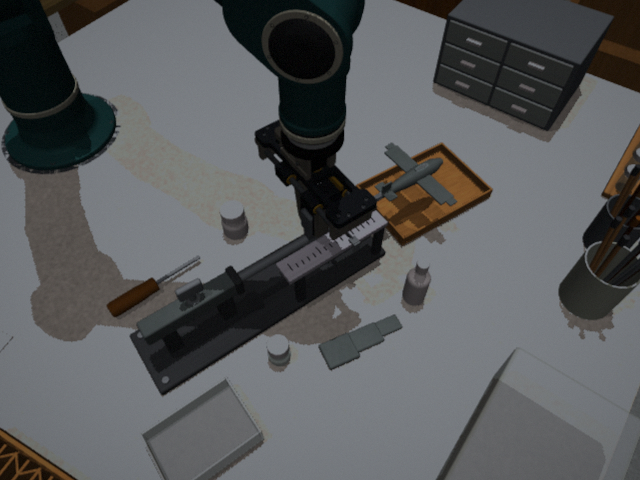

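```bash
python3 -m inch '{"hand":[0,0,0,0,0],"dp":[[0,0,-1.5],[0,0,-1.5],[0,0,-1.5],[0,0,-1.5],[0,0,-1.5]],"roll":[0,0,0,0,0]}'; python3 m.py 9;python3 -m inch '{"hand":[0,0,0,0,0],"dp":[[0,0,0],[0,0,0],[0,0,0],[0,0,0],[0,0,0]],"roll":[0,0,0,0,0]}';python3 m.py 10
```

```text
time: 11.05
eef_pos: [599.6, 46.8, 110.9]
orientation: [[-0.011, 0.95, -0.312], [0.003, -0.312, -0.95], [-1.0, -0.012, 0.001]]
contact_force: [-4.9, -2.6, 3.3]
finger_gap: 0.285
t 11.1 pos [599.6  46.8 110.9] yaw -18.20 tilt [-0.0112  0.0028] gap 0.285 F [-4.9 -2.6  3.3]
time: 11.7
eef_pos: [599.5, 46.5, 110.9]
orientation: [[-0.011, 0.95, -0.313], [0.002, -0.313, -0.95], [-1.0, -0.012, 0.001]]
contact_force: [-4.2, -2.9, 2.5]
finger_gap: 0.289
t 11.7 pos [599.5  46.5 110.9] yaw -18.21 tilt [-0.0115  0.0024] gap 0.289 F [-4.2 -2.9  2.5]
```

View pics/w10z.png

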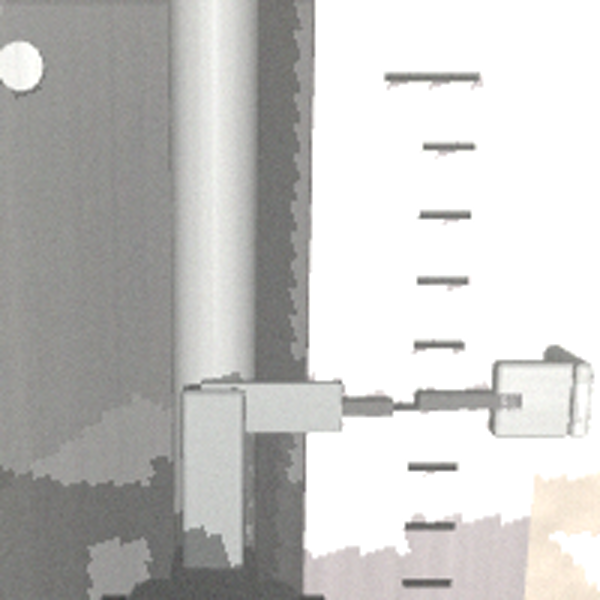

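The pointer tip at zoomed (392,406) and the blade end at (416,402) are less than 1 mm apart along the boom. The pose is steady, so I hand it in.

Run:
```python
from h import *
print(order.finish_job()); go()
```

```text
the job is handed in; nothing more can be done
None
the job is handed in; nothing more can be done
```

I handed the job in at about 11.7 s with the arm still squeezing the grip and holding the boom at the mark. No verdict was reported.

- **Wing nut:** turned anticlockwise about 80–84°. The wrist and scene pictures show its wings lying along the boom, with the boom still home at that point.
- **Lock button:** squeezed in with the boom still home. The finger opening read about 26 mm, a little under the stated 28 mm, so I took the button as fully in. No picture shows the button directly.
- **Boom:** drawn out about 81 mm. In the last wrist picture the pointer is under 1 mm from the blade along the boom. The arm drifted only about 0.3 mm over the last 0.65 s.
- **Bystanders and painted part:** the last full scene picture, taken before the final 1 mm or so of draw, shows the bystanders in place. The painted part looked clear of the gripper, and I never steered the arm near it.

Two checks did not agree exactly:

- **Draw length:** the estimates before and during the draw ranged from 78 to 82 mm. I settled it by comparing pointer and blade directly in the picture.
- **Nut centre:** while turning, the tool drifted about 5 mm sideways with forces under 10 N. My estimate of the nut's centre was slightly off, but the nut turned fully.

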